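# Shut the narrow steriliser tray and draw out the wide one

## Task

Two steriliser trays stand on the barber's counter, and the narrow one has been left out. First push the narrow tray fully home, then hook a fingertip behind the upturned lip of the wide tray and draw it all the way out to its stop, so that the trimmer lies within reach. Do not pinch either tray's lip or lift anything, let the tools stay lying in their trays, and leave the other things on the counter alone.

Things in the scene. Friction and masses are not known exactly. Their poses are not given: they have to be found in the camera images.
- wide_tray (a joint): How far the wide steel tray (170 mm wide, 190 mm long, its floor top 23 mm above the counter, 14 mm side walls) is drawn out of its hood, in m: 0 = fully home at the inner stop, 0.11 = fully out at the outer stop. It runs along the lip point's x axis, -x being outward, takes about 2 N plus a little drag to slide and stays where it is left.
- wide_lip_top (a point): Middle of the top edge of the wide tray's upturned lip, moving with it; 58 mm above the counter. x points level from the lip inward to the hood, y along the lip (85 mm to either side), z up. Steel lip: 5 mm thick (2.5 either side), 35 mm high above the tray floor behind it. A 4 mm fascia covers its front; outer face 6.5 mm before the point. Home: 52 mm clear from lip to hood.
- wide_dock: The wide steriliser, fixed to the counter: white base 200 mm long (x), 194 mm wide, with an amber see-through hood 160 mm deep, its top 78 mm above the counter, over its back part. Origin at the middle of its underside; the tray comes out toward its -x; tray home, the lip point is 115 mm and the hood's front edge 60 mm to -x of the origin.
- trimmer: Black hair trimmer with a steel head, 40 x 117 x 30 mm, loose, lying across the wide tray under the hood (long axis its y). Origin at its underside's middle. It rides along with the tray.
- narrow_tray (a joint): How far the narrow steel tray (100 mm wide, 190 mm long, its floor top 23 mm above the counter, 14 mm side walls) is drawn out of its hood, in m: 0 = fully home at the inner stop, 0.11 = fully out at the outer stop. It runs along the lip point's x axis, -x being outward, takes about 2 N plus a little drag to slide and stays where it is left.
- narrow_lip_top (a point): Middle of the top edge of the narrow tray's upturned lip, moving with it; 58 mm above the counter. x points level from the lip inward to the hood, y along the lip (50 mm to either side), z up. Steel lip: 5 mm thick (2.5 either side), 35 mm high above the tray floor behind it. A 4 mm fascia covers its front; outer face 6.5 mm before the point. Home: 52 mm clear from lip to hood.
- narrow_dock: The narrow steriliser, fixed to the counter: white base 200 mm long (x), 124 mm wide, with an amber see-through hood 160 mm deep, its top 78 mm above the counter, over its back part. Origin at the middle of its underside; the tray comes out toward its -x; tray home, the lip point is 115 mm and the hood's front edge 60 mm to -x of the origin.
- guard: Black clipper guard, 34 x 46 x 18 mm, lying loose in the narrow tray. Origin at its underside's middle. It rides along with the tray and passes under the hood.
- wax_jar: Loose low black jar with a metal cap, 52 mm across, 45 high, between the two sterilisers. Leave alone. Origin at its underside.
- neck_brush: Loose brush, about 170 mm long, lying at the right. Leave alone.
- comb: Loose black comb, 170 x 33 x 5 mm, lying flat in front of the sterilisers; its ends may lie under a drawn tray, whose underside is 16 mm above the counter. Leave alone.
- spray_bottle: Loose black spray bottle, 60 mm across, 172 high, at the left. Leave alone.
- soap_pump: Loose white pump bottle, 64 mm across, 177 high, at the right. Leave alone.
- steel_cup: Loose steel cup, 70 mm across, 75 high, at the left. Leave alone.
Mind the look-alikes: they are no part of the job. Of the things that look like the guard, the smaller one is meant.

How it is judged:
By the outcome, as a careful person would: the job done as asked, in the order asked, and still so for the second after the job is handed in, with the robot touching nothing.
It also fails if it takes over 51 s, if anything falls off the work surface, if the arm or the gripper's body presses on something with over 40 N, if the wrist force passes 120 N, or if a joint passes its speed limit or range.

## Robot

A 6-joint arm with a two-finger parallel gripper is mounted at the origin on the work surface. World frame = base frame: x ahead of the robot, y to its left, z up, the work surface at z = 0. Lengths are in m, angles in degrees, forces in N, time in s.
With the tool pointing down it reaches from about 0.4 to 0.825 m from the base axis. Payload 7 kg.
Tool frame: the origin (TCP) lies between the finger pads; the fingertips stand 19 mm ahead of it and the grasp point (between the pads) is the TCP (r.tip_extent is the distance from the TCP to the fingertips, in m); z points along the fingers, y is the direction in which the jaws open and shut (so a half turn about z gives the same grasp; the last joint's range is limited). The gripper opens to 88 mm and grips with 3 to 60 N. Pads are 19 mm wide; open, the fingers measure 130 mm over their backs; the gripper's body (78 mm by 193 mm) begins 47 mm behind the grasp point.
Start: joints at [-50.644, 20.546, 0.682, 0, -70.136, -16.507], TCP at [0.262, -0.622, 0.246] pointing down, gripper open.
Joint ranges: [-176.03, 176.03], [-82.01, 121.73], [-58.28, 71.71], [-173.87, 95.51], [-174.79, -0.11], [-173.66, 173.66]. Speed limits (degrees/s): [136.94, 136.94, 172.46, 180, 180, 180].

## Interface

Orientations are given as [roll, pitch, yaw] about the fixed x, y, z axes, in that order (R = Rz(yaw) Ry(pitch) Rx(roll)).
In Python, from plant import r, capture, workorder, spotter gives the robot as it stands.
- The arm moves only by the tool step_arm, never from a script. Its argument "motion" is a list of rows, each a list of 5 numbers: the finger opening in m, from 0 to 0.0876, then the shift along the tool's x, y, z in m, then the turn about the tool's z in rad. In form: [[grip, dx, dy, dz, roll], ...]. A call has 1 to 5 rows; each row is the pose to reach, as a shift and turn from the pose commanded when the call began, along the tool's axes at that moment; what a row does not reach only later rows make up. A row lasts 1/8 s, in which the tool goes at most 62.5 mm and 10.7 degrees, less where a joint would pass 70% of its speed; a pose out of reach is approached as far as the arm can. A call with a gripper value outside its range is refused whole. The fingers move at their own pace and stop on an object; "newtons" is the grip in N (left out, the last holds). Time passes only in rows, so rows that repeat a pose let the fingers close. It gives the time, the measured TCP pose, the force and the opening at its end, in the units of the state.
- r.get_state(): the state, without advancing time (a new reading comes with each control period).
- capture(name): name is "side" or "top" or "wrist"; returns a dict with "image" (480x640x3 uint8, red, green, blue), "z_map" (480x640 float32, m along the optical axis (not along the pixel's ray), 0 where there is no reading), "fx", "fy", "cx", "cy" (pixels), "D" ([k1, k2, p1, p2, k3] as OpenCV has them; the pictures are not rectified), "pose" (4x4, takes a point from camera to world coordinates). Camera axes: x right, y down, z forward; pixel columns grow to the right and rows downward; lengths in m; the calibration is good to about 2 mm. A picture is of the moment at which its call begins.
- workorder.close_job(): hands the job in, once; it reports no verdict.
Trained networks look in the newest picture that a camera, given by its name, has taken for a name from the list of things; names that differ only in an ending like _2 or _b are one class to them, and where a whole thing is asked for, a point or a joint stands for the part that bears it (a point fixed in the world has none). Each returns a list of dicts, best first, with "p" (0 to 1); they miss things now and then, are a little off and sometimes report something else, mostly with a low value. They report only what shows in the picture. A call takes as long as a camera call. They do not tell look-alikes from the thing itself.
- spotter.regions_of(camera, label): "mask" (480x640 bool, what is visible of it).
- spotter.tip_of(camera, label): "location" ([x, y, z] in m, in world coordinates, good to about 4 mm: a listed point, or the origin of a listed thing).
The state is a dict: "time_s": time; "joints": joint angles; "qd": joint speeds; "joint_torque": joint torques, N m; "tcp_pos": TCP position; "eef_rot": TCP orientation; "contact_force": force on the tool from outside, world axes, zero at the start; "moment": the same for the moment, N m; "gripper_width": finger opening in m.
Only numpy, scipy, OpenCV 4.12 (cv2) and the standard library are available. Lean on these libraries where they do the work, as an engineer would, in place of code of your own. Each camera call takes 0.05 s, during which the arm holds its last target.

## Working session

There is one attempt and no reset: what is moved stays moved. The work goes in short steps, Python scripts to look and compute and a tool call to move; the robot and the scene stay as the last step left them, time stands still between calls to the robot, and variables do not carry over. Pictures are saved under pics/ and viewed, and the job is handed in when it is done.

Besides the shell and the picture viewer there is one more tool, called as a command line: name --pt "numbers of a row" for each row, then --argument value for the rest. step_arm: Moves the arm, as the interface text tells. Its arguments: {"type":"object","properties":{"motion":{"type":"array","items":{"type":"array","items":{"type":"number"}}},"newtons":{"type":"number"}},"required":["motion"]}

```bash
mkdir -p pics; ls
cat > h.py <<'E'
import numpy as np, cv2
from plant import r, capture, workorder, spotter
def save(c,n): cv2.imwrite('pics/'+n, c['image'][:,:,::-1])
def pt(c,u,v,z=None):
    K=np.array([[c['fx'],0,c['cx']],[0,c['fy'],c['cy']],[0,0,1]])
    n=cv2.undistortPoints(np.array([[[u,v]]],float),K,np.array(c['D']))[0,0]
    if z is None: z=float(c['z_map'][int(round(v)),int(round(u))])
    P=np.array(c['pose'])@np.array([n[0]*z,n[1]*z,z,1]); return P[:3]
def ptz(c,u,v,h):
    a=pt(c,u,v,1.0); o=np.array(c['pose'])[:3,3]; return o+(a-o)*(h-o[2])/(a-o)[2]
E
python3 - <<'E'
from h import *
np.set_printoptions(precision=4,suppress=True)
for n in ['side','top']:
    c=capture(n); save(c,n+'0.png'); print(n,np.array(c['pose']))
    for l in ['wide_lip_top','narrow_lip_top','wide_dock','narrow_dock','guard','trimmer','wax_jar','comb','spray_bottle','soap_pump','steel_cup','neck_brush']:
        print(l,[(np.round(d['location'],3),round(d['p'],2)) for d in spotter.tip_of(n,l)])
print(r.get_state())
E
```

```text
pics
side [[-0.9986 -0.0327  0.0427  0.5296]
 [-0.0537  0.6574 -0.7516  0.9734]
 [-0.0035 -0.7528 -0.6582  0.9071]
 [ 0.      0.      0.      1.    ]]
wide_lip_top [(array([ 0.594, -0.206,  0.059]), 0.8)]
narrow_lip_top [(array([0.495, 0.199, 0.06 ]), 0.69)]
wide_dock [(array([ 0.708, -0.213,  0.004]), 0.93)]
narrow_dock [(array([ 0.702,  0.164, -0.005]), 0.69), (array([ 0.43 ,  0.005, -0.   ]), 0.55)]
guard [(array([0.601, 0.174, 0.021]), 0.92), (array([ 0.595,  0.003, -0.001]), 0.67)]
trimmer [(array([ 0.703,  0.166, -0.003]), 0.41)]
wax_jar [(array([ 0.699, -0.002,  0.001]), 0.79)]
comb [(array([0.436, 0.006, 0.   ]), 0.92), (array([0.601, 0.177, 0.02 ]), 0.52), (array([ 0.628, -0.451,  0.002]), 0.21)]
spray_bottle [(array([ 0.641,  0.452, -0.002]), 0.6), (array([ 0.592, -0.205,  0.058]), 0.44)]
soap_pump [(array([ 0.629, -0.45 , -0.001]), 0.92)]
steel_cup []
neck_brush [(array([ 0.494, -0.413, -0.001]), 0.64)]
top [[-0.0221 -0.987   0.1594  0.3431]
 [-0.9998  0.0216 -0.0046 -0.0082]
 [ 0.0011 -0.1595 -0.9872  1.4668]
 [ 0.      0.      0.      1.    ]]
wide_lip_top [(array([ 0.58
[... 457 characters left out ...]
.76)]
spray_bottle [(array([ 0.638,  0.45 , -0.002]), 0.93)]
soap_pump [(array([ 0.623, -0.454, -0.   ]), 0.58)]
steel_cup [(array([0.494, 0.404, 0.001]), 0.96)]
neck_brush [(array([ 0.499, -0.414, -0.003]), 0.69)]
{'time_s': 1.3, 'joints': array([-50.6443,  20.5467,   0.68  ,   0.0009, -70.1363, -16.5054]), 'qd': array([ 0.0577,  0.0058, -0.1113,  0.0062,  0.0362, -0.0018]), 'joint_torque': array([ -0.0013, -58.2377,  29.3294,   7.0025,   0.0124,  -0.    ]), 'tcp_pos': array([ 0.2621, -0.622 ,  0.2455]), 'eef_rot': array([ 179.9974,   -0.0016, -157.1494]), 'contact_force': array([ 0.4359, -0.1072,  0.7088]), 'moment': array([ 0.0106, -0.0246,  0.01  ]), 'gripper_width': 0.08757312571968946}
```

View pictures.

View pics/side0.png

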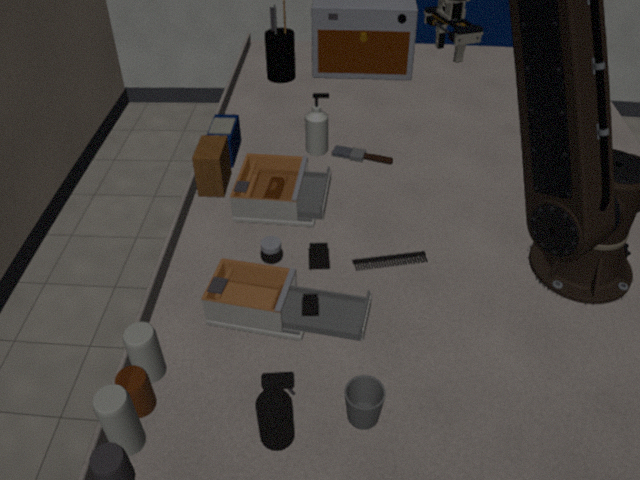

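View pics/top0.png

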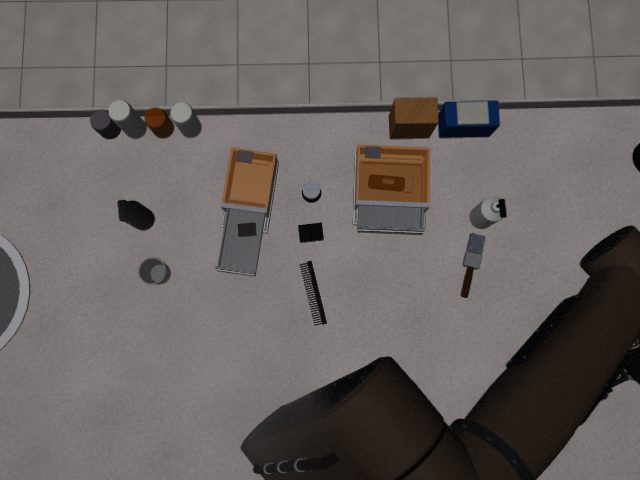

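Run:
```python
from h import *
np.set_printoptions(precision=4,suppress=True)
for n in ['top','side']:
    c=capture(n)
    im=c['image'][:,:,::-1]
    if n=='top': cv2.imwrite('pics/crop1.png',cv2.resize(im[135:285,205:445],None,fx=3.3,fy=3.3,interpolation=cv2.INTER_CUBIC))
    else: cv2.imwrite('pics/crop2.png',cv2.resize(im[145:345,195:435],None,fx=3,fy=3,interpolation=cv2.INTER_CUBIC))
    K=np.array([[c['fx'],0,c['cx']],[0,c['fy'],c['cy']],[0,0,1]])
    vv,uu=np.mgrid[0:480,0:640]
    p=np.stack([uu.ravel(),vv.ravel()],1).astype(float)[:,None]
    q=cv2.undistortPoints(p,K,np.array(c['D']))[:,0]
    z=c['z_map'].ravel(); P=np.c_[q*z[:,None],z]@np.array(c['pose'])[:3,:3].T+np.array(c['pose'])[:3,3]
    P=P[z>0]; np.save(n+'.npy',P)
    print(n,'counter z',np.median(P[(abs(P[:,0]-.45)<.03)&(abs(P[:,1]+.1)<.05)][:,2]))
    for nm,cx,cy,w in [('narrow',.495,.198,.07),('wide',.591,-.203,.11)]:
        m=(abs(P[:,0]-cx)<.03)&(abs(P[:,1]-cy)<w)&(P[:,2]>.045)&(P[:,2]<.07)
        Q=P[m]; 
        if len(Q)<5: print(nm,len(Q)); continue
        # line fit
        vx,vy,x0,y0=cv2.fitLine(Q[:,:2].astype(np.float32),cv2.DIST_HUBER,0,.01,.01).ravel()
        t=(Q[:,:2]-[x0,y0])@[vx,vy]
        print(nm,len(Q),'c',x0+vx*(t.min()+t.max())/2,y0+vy*(t.min()+t.max())/2,'len',np.ptp(t),'ang',np.degrees(np.arctan2(vy,vx)),'z',np.percentile(Q[:,2],[5,50,95]))
    for nm,cx,cy in [('narrow',.70,.163),('wide',.7,-.212)]:
        m=(abs(P[:,0]-cx)<.15)&(abs(P[:,1]-cy)<.12)&(P[:,2]>.07)&(P[:,2]<.085)
        Q=P[m]
        if len(Q)<5: print(nm,'hood',len(Q)); continue
        print(nm,'hood',len(Q),cv2.minAreaRect((Q[:,:2]*1000).astype(np.float32)))
```

```text
top counter z -2.371096834707931e-05
narrow 147 c 0.4900502140807094 0.20003155425716998 len 0.09891444869329563 ang 80.80117 z [0.046  0.0544 0.0612]
wide 252 c 0.5880117161318082 -0.2012341036043132 len 0.16909280073516586 ang 86.48429 z [0.0462 0.054  0.0628]
narrow hood 2716 ((721.1072387695312, 162.81190490722656), (119.94129943847656, 161.5824737548828), 80.41867065429688)
wide hood 4380 ((749.9974365234375, -216.39466857910156), (197.51026916503906, 212.6833038330078), 86.27019500732422)
side counter z 0.0003751398367251024
narrow 219 c 0.49009792739253843 0.2016654361167362 len 0.10343388498638137 ang 80.531006 z [0.0468 0.0549 0.0616]
wide 189 c 0.5884284491992798 -0.19943283181406257 len 0.1793449450908895 ang 86.131645 z [0.0459 0.0535 0.0602]
narrow hood 3589 ((721.16259765625, 162.53704833984375), (123.60128784179688, 162.61679077148438), 81.33733367919922)
wide hood 3043 ((749.8335571289062, -211.09332275390625), (201.20632934570312, 211.38551330566406), 86.084716796875)
```

View pics/crop1.png

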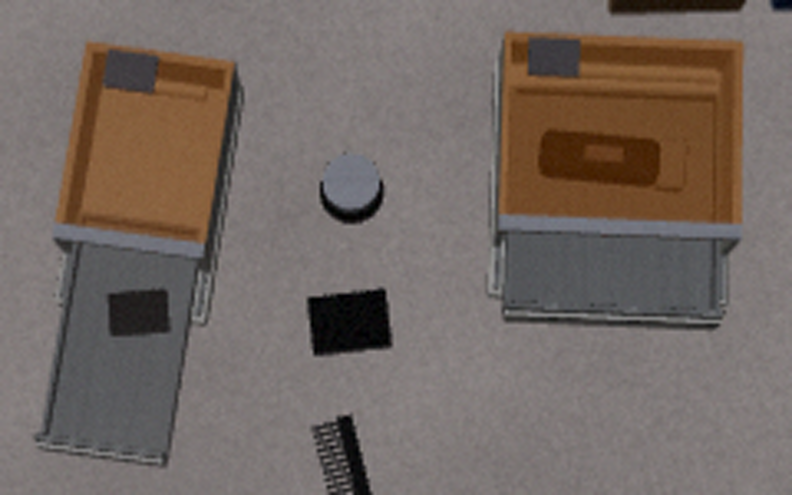

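View pics/crop2.png

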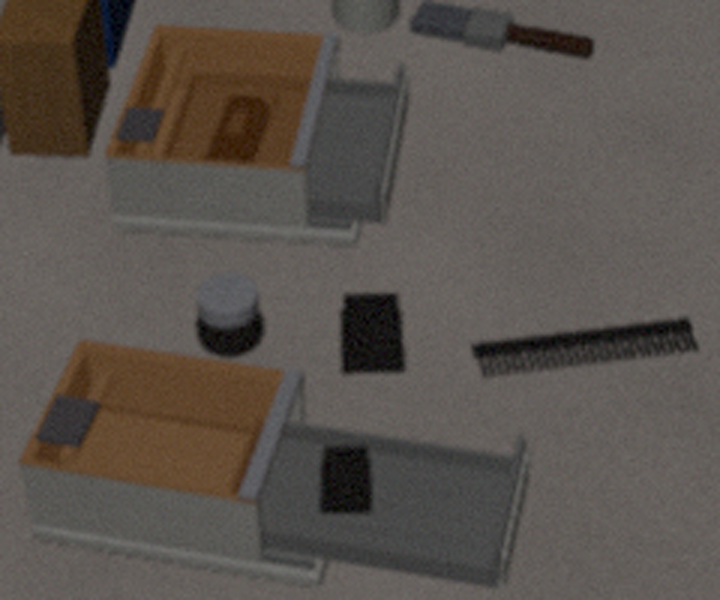

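Looking at the crops, the guard candidates in the top image are (247,229) in the narrow tray and (311,232) on the counter. The smaller one, in the tray, is the guard meant. It only rides along, so I touch neither. The narrow tray is about 96 mm out and yawed about -9.4°. The wide tray is home and yawed about -3.8°.

```bash
cat >> h.py <<'E'
def plan(x,y,z,yaw):
    s=r.get_state(); p=s['tcp_pos']; w=np.radians(s['eef_rot'][2]); d=np.array([x,y,z])-p
    tx=np.array([np.cos(w),np.sin(w)]); ty=np.array([np.sin(w),-np.cos(w)])
    dy=(np.degrees(w)-yaw+180)%360-180
    print('t',round(s['time_s'],2),'pos',np.round(p,4),'rot',np.round(s['eef_rot'],2),'F',np.round(s['contact_force'],1))
    print('shift',round(d[:2]@tx,4),round(d[:2]@ty,4),round(-d[2],4),'roll',round(np.radians(dy),4))
E
python3 -c "
from h import *
plan(.50,-.20,.246,170.6); plan(.439,.2085,.246,170.6)"
```

```text
t 1.4 pos [ 0.2621 -0.622   0.2456] rot [-180.      0.   -157.15] F [ 0.1 -0.2  0.3]
shift -0.3831 0.2966 -0.0004 roll 0.5628
t 1.4 pos [ 0.2621 -0.622   0.2456] rot [-180.      0.   -157.15] F [ 0.1 -0.2  0.3]
shift -0.4855 0.6967 -0.0004 roll 0.5628
```

step_arm --pt "0 -0.383 0.297 0 0.563" --pt "0 -0.383 0.297 0 0.563" --pt "0 -0.383 0.297 0 0.563" --pt "0 -0.383 0.297 0 0.563" --pt "0 -0.383 0.297 0 0.563"

```text
time_s: 2.02
tcp_pos: [0.4117, -0.3563, 0.2459]
eef_rot: [-180.0, 0.0, 170.6]
contact_force: [1.4, 0.3, 0.0]
gripper_width: 0.0431
```

```bash
python3 -c "
from h import *
plan(.50,-.20,.246,170.6); plan(.439,.2085,.246,170.6)"
```

```text
t 2.02 pos [ 0.4117 -0.3563  0.2459] rot [-1.7999e+02  4.0000e-02  1.7055e+02] F [1.4 0.3 0. ]
shift -0.0614 0.1686 -0.0001 roll -0.0008
t 2.02 pos [ 0.4117 -0.3563  0.2459] rot [-1.7999e+02  4.0000e-02  1.7055e+02] F [1.4 0.3 0. ]
shift 0.0658 0.5616 -0.0001 roll -0.0008
```

step_arm --pt "0 -0.03 0.06 0 0" --pt "0 -0.05 0.12 0 0" --pt "0 -0.05 0.18 0 0" --pt "0 -0.05 0.24 0 0" --pt "0 -0.03 0.3 0 0"

```text
time_s: 2.65
tcp_pos: [0.4904, -0.0655, 0.2456]
eef_rot: [-180.0, 0.0, 170.6]
contact_force: [0.3, 1.0, 0.1]
gripper_width: 0.0007
```

```bash
python3 -c "
from h import *
plan(.439,.2085,.246,170.6)"
```

```text
t 2.65 pos [ 0.4904 -0.0655  0.2456] rot [-1.7999e+02  2.0000e-02  1.7060e+02] F [0.3 1.  0.1]
shift 0.0954 0.2619 -0.0004 roll 0.0001
```

step_arm --pt "0 0.02 0.058 0 0" --pt "0 0.04 0.115 0 0" --pt "0 0.06 0.17 0 0" --pt "0 0.08 0.225 0 0" --pt "0 0.095 0.262 0 0"

```text
time_s: 3.28
tcp_pos: [0.4382, 0.2087, 0.246]
eef_rot: [180.0, 0.0, 170.7]
contact_force: [-0.1, -0.7, 0.1]
gripper_width: 0.0003
```

step_arm --pt "0 0 0 0.06 0" --pt "0 0 0 0.1 0" --pt "0 0 0 0.1 0"

```text
time_s: 3.65
tcp_pos: [0.4374, 0.2051, 0.1435]
eef_rot: [-179.7, -0.2, 170.6]
contact_force: [0.2, 0.5, 0.8]
gripper_width: 0.0003
```

Run:
```python
from h import *
plan(.439,.2085,.050,170.6)
for n in ['side','wrist']:
    c=capture(n); save(c,n+'1.png')
print([(np.round(d['location'],3),round(d['p'],2)) for d in spotter.tip_of('wrist','narrow_lip_top')])
```

```text
t 3.65 pos [0.4374 0.2051 0.1435] rot [-179.73   -0.19  170.6 ] F [0.2 0.5 0.8]
shift -0.0011 0.0036 0.0935 roll -0.0001
[(array([0.492, 0.198, 0.058]), 0.54)]
```

View pics/wrist1.png

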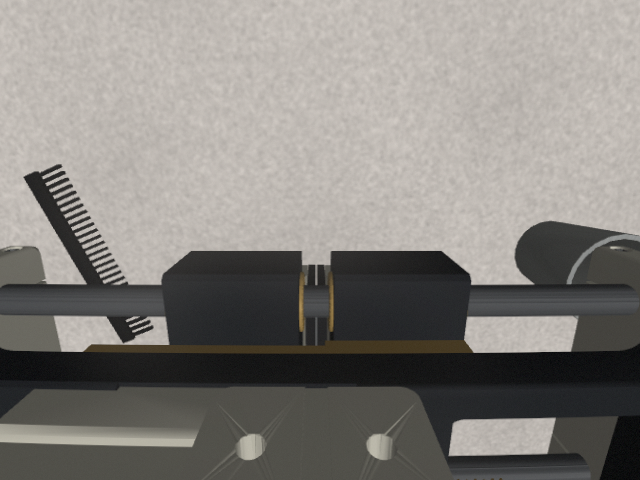

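View pics/side1.png

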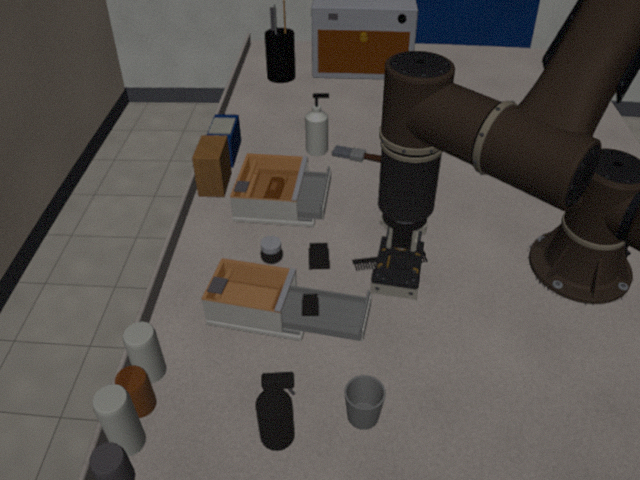

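The side view shows the gripper in front of the narrow tray and clear of it, with the cup and comb both away. In the wrist view the comb is at (85,255) and the cup at (590,250). I'm lowering.

step_arm --pt "0 0 0 0.04 0" --pt "0 0 0 0.075 0" --pt "0 0 0 0.094 0" --pt "0 0 0 0.094 0"

```text
time_s: 4.3
tcp_pos: [0.4393, 0.2066, 0.0522]
eef_rot: [180.0, 0.0, 170.6]
contact_force: [0.2, 0.2, 0.4]
gripper_width: 0.0004
```

Run:
```python
from h import *
u=np.array([np.cos(np.radians(-9.4)),np.sin(np.radians(-9.4))])
L=np.array([.4925,.199]); t=L-.020*u; print(t); plan(t[0],t[1],.050,170.6)
c=capture('side'); save(c,'side2.png')
```

```text
[0.47276856 0.20226652]
t 4.3 pos [0.4393 0.2066 0.0522] rot [1.8000e+02 1.0000e-02 1.7058e+02] F [0.2 0.2 0.4]
shift -0.0337 0.0012 0.0022 roll -0.0003
```

View pics/side2.png

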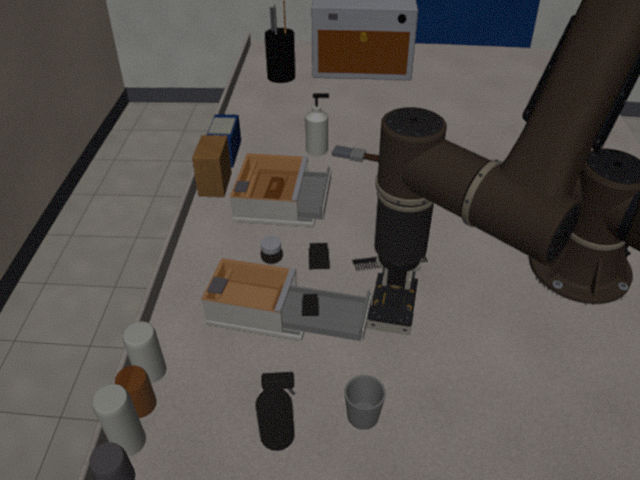

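step_arm --pt "0 -0.012 0 0 0" --pt "0 -0.024 0.001 0 0" --pt "0 -0.034 0.001 0 0" --pt "0 -0.04 0.001 0 0" --pt "0 -0.046 0.001 0 0"

```text
time_s: 4.97
tcp_pos: [0.4845, 0.1996, 0.0515]
eef_rot: [-180.0, -0.0, 170.6]
contact_force: [-2.1, 0.7, 0.7]
gripper_width: 0.0006
```

step_arm --pt "0 -0.009 0 0 0" --pt "0 -0.018 0 0 0" --pt "0 -0.027 0 0 0" --pt "0 -0.036 0 0 0" --pt "0 -0.045 0 0 0"

```text
time_s: 5.6
tcp_pos: [0.5293, 0.1922, 0.0515]
eef_rot: [-180.0, -0.0, 170.6]
contact_force: [-1.9, -0.3, 0.6]
gripper_width: 0.0005
```

step_arm --pt "0 -0.008 0 0 0" --pt "0 -0.016 0 0 0" --pt "0 -0.022 0 0 0" --pt "0 -0.027 0 0 0" --pt "0 -0.031 0 0 0"

```text
time_s: 6.22
tcp_pos: [0.5595, 0.1873, 0.0515]
eef_rot: [-180.0, -0.0, 170.6]
contact_force: [-2.5, 0.1, 0.5]
gripper_width: 0.0005
```

Run:
```python
from h import *
u=np.array([np.cos(np.radians(-9.4)),np.sin(np.radians(-9.4))])
L=np.array([.588,.1848]); t=L-.016*u; print(t); plan(t[0],t[1],.050,170.6)
c=capture('side'); save(c,'side3.png');print([(np.round(d['location'],3),round(d['p'],2)) for d in spotter.tip_of('side','narrow_lip_top')])
```

```text
[0.57221485 0.18741322]
t 6.22 pos [0.5595 0.1873 0.0515] rot [-1.7999e+02 -1.0000e-02  1.7059e+02] F [-2.5  0.1  0.5]
shift -0.0125 0.0022 0.0015 roll -0.0002
[]
```

View pics/side3.png

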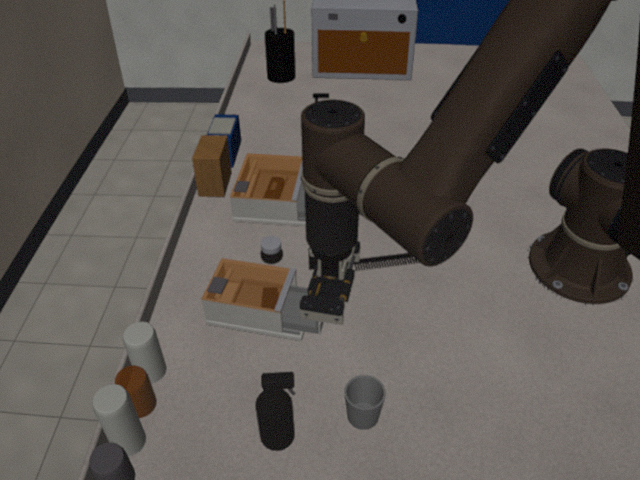

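The tray is sliding in under about 2 N, with roughly 12 mm to go.

step_arm --pt "0 -0.003 0 0 0" --pt "0 -0.006 0 0 0" --pt "0 -0.008 0 0 0" --pt "0 -0.01 0 0 0"

```text
time_s: 6.82
tcp_pos: [0.5694, 0.1859, 0.0517]
eef_rot: [180.0, 0.0, 170.6]
contact_force: [-1.5, 1.8, 0.4]
gripper_width: 0.0007
```

step_arm --pt "0 -0.001 0 0 0" --pt "0 -0.002 0 0 0"

```text
time_s: 7.08
tcp_pos: [0.5714, 0.1856, 0.0517]
eef_rot: [180.0, 0.0, 170.6]
contact_force: [-2.5, 1.6, 0.1]
gripper_width: 0.0004
```

step_arm --pt "0 -0.001 0 0 0" --pt "0 -0.002 0 0 0"

```text
time_s: 7.32
tcp_pos: [0.5723, 0.1852, 0.0516]
eef_rot: [-180.0, -0.1, 170.6]
contact_force: [-9.2, 4.8, 5.6]
gripper_width: 0.0003
```

step_arm --pt "0 -0.001 0 0 0" --pt "0 -0.001 0 0 0"

```text
time_s: 7.58
tcp_pos: [0.5723, 0.1852, 0.0516]
eef_rot: [-180.0, -0.2, 170.6]
contact_force: [-10.0, 6.1, 7.6]
gripper_width: 0.0005
```

```bash
python3 -c "
from h import *
plan(.5715,.185,.0515,170.6)"
```

```text
t 7.58 pos [0.5723 0.1852 0.0516] rot [-1.7997e+02 -1.5000e-01  1.7058e+02] F [-10.    6.1   7.6]
shift 0.0008 -0.0004 0.0001 roll -0.0004
```

The tray is at its inner stop: the TCP no longer moves, the force has risen, and the place matches the expected (0.572, 0.187). I'm backing straight off, then lifting.

step_arm --pt "0 0.015 0 0 0" --pt "0 0.04 0 0 0" --pt "0 0.05 0 0 0" --pt "0 0.05 0 -0.05 0" --pt "0 0.05 0 -0.1 0"

```text
time_s: 8.2
tcp_pos: [0.5246, 0.1929, 0.1526]
eef_rot: [-179.9, -0.0, 170.6]
contact_force: [0.4, 1.1, 0.8]
gripper_width: 0.0003
```

step_arm --pt "0 0 0 -0.05 0" --pt "0 0 -0.06 -0.08 0" --pt "0 0 -0.12 -0.08 0" --pt "0 0 -0.18 -0.08 0" --pt "0 0 -0.24 -0.08 0"

```text
time_s: 8.82
tcp_pos: [0.4851, -0.0455, 0.2322]
eef_rot: [180.0, 0.1, 170.6]
contact_force: [1.2, 0.7, -0.7]
gripper_width: 0.0004
```

Run:
```python
from h import *
for n in ['side','top']:
    c=capture(n); save(c,n+'4.png');
    for l in ['narrow_lip_top','narrow_dock','wide_lip_top','guard']: print(l,[(np.round(d['location'],3),round(d['p'],2)) for d in spotter.tip_of(n,l)])
plan(.618,-.205,.2,176.2)
```

```text
narrow_lip_top [(array([0.588, 0.185, 0.058]), 0.93)]
narrow_dock [(array([ 0.702,  0.167, -0.007]), 0.61)]
wide_lip_top [(array([ 0.59 , -0.205,  0.058]), 0.87)]
guard [(array([ 0.598,  0.002, -0.001]), 0.58)]
narrow_lip_top [(array([0.592, 0.184, 0.061]), 0.55)]
narrow_dock [(array([0.704, 0.162, 0.001]), 0.58)]
wide_lip_top [(array([ 0.592, -0.201,  0.062]), 0.96), (array([ 0.703, -0.21 ,  0.001]), 0.7)]
guard []
t 9.32 pos [ 0.4858 -0.0427  0.2315] rot [-1.7999e+02 -1.0000e-02  1.7069e+02] F [-0.7  0.1  1. ]
shift -0.1567 -0.1388 0.0315 roll -0.0962
```

View pics/side4.png

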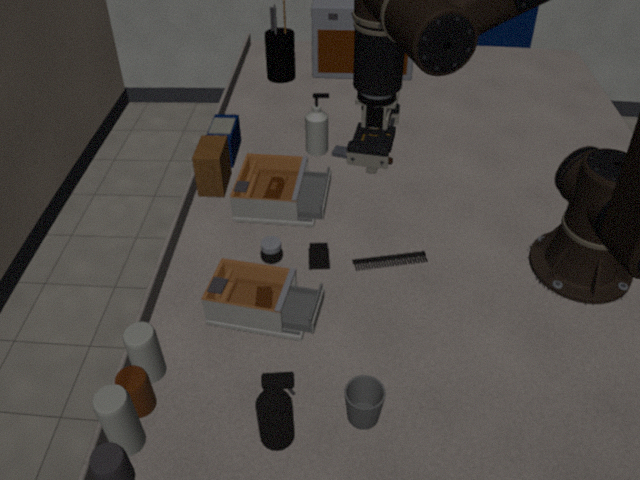

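View pics/top4.png

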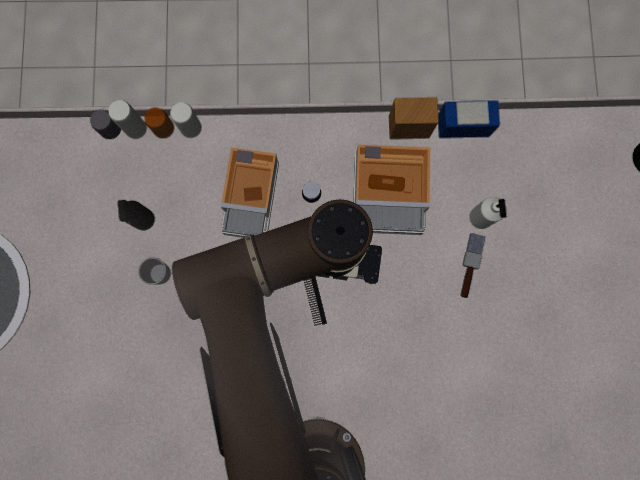

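Both views show the narrow tray home, with its lip at (0.588, 0.185) as predicted and the guard lying under its hood (side view 264,297). Next is the wide tray.

step_arm --pt "0 -0.045 -0.04 0 -0.096" --pt "0 -0.09 -0.08 0 -0.096" --pt "0 -0.13 -0.115 0.01 -0.096" --pt "0 -0.157 -0.139 0.03 -0.096" --pt "0 -0.157 -0.139 0.03 -0.096"

```text
time_s: 9.95
tcp_pos: [0.618, -0.2073, 0.1981]
eef_rot: [180.0, -0.3, 176.0]
contact_force: [-0.9, 0.7, 0.5]
gripper_width: 0.0004
```

step_arm --pt "0 0 0 0.05 0" --pt "0 0 0 0.09 0" --pt "0 0 0 0.09 0"

```text
time_s: 10.32
tcp_pos: [0.6158, -0.2051, 0.109]
eef_rot: [180.0, -0.3, 176.2]
contact_force: [0.3, 0.1, 0.0]
gripper_width: 0.0002
```

Run:
```python
from h import *
plan(.618,-.205,.054,176.2)
for n in ['side','wrist']:
    c=capture(n); save(c,n+'5.png');
    print([(np.round(d['location'],3),round(d['p'],2)) for d in spotter.tip_of(n,'wide_lip_top')])
    if n=='side': cv2.imwrite('pics/crop5.png',cv2.resize(c['image'][90:250,200:440,::-1],None,fx=3,fy=3))
```

```text
t 10.32 pos [ 0.6158 -0.2051  0.109 ] rot [179.99  -0.34 176.15] F [0.3 0.1 0. ]
shift -0.0022 0.0002 0.055 roll -0.0009
[(array([ 0.593, -0.204,  0.058]), 0.8)]
[(array([ 0.591, -0.204,  0.061]), 0.58)]
```

View pics/crop5.png

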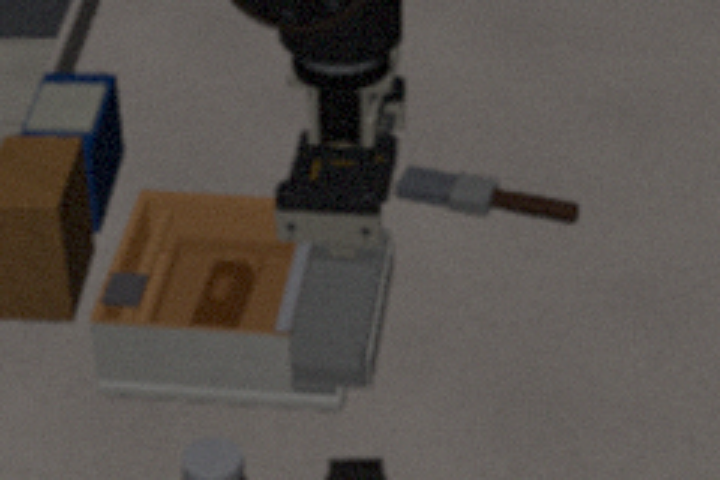

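View pics/wrist5.png

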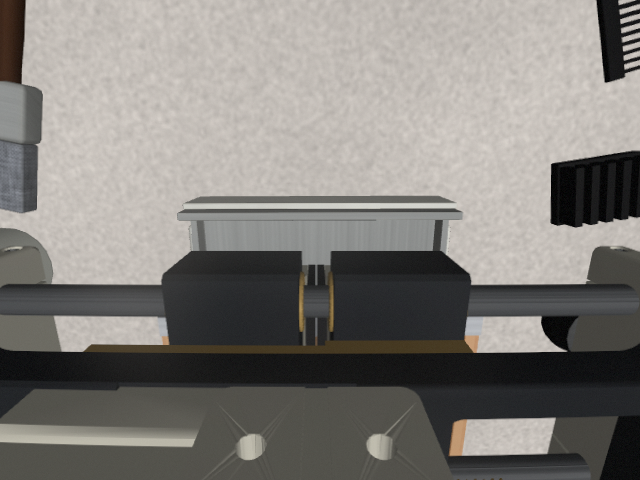

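The wrist view shows the lip (row 210, columns 180–462) centred on the fingers at column 316, and the fingers behind it. I'm lowering between the lip and the hood.

step_arm --pt "0 -0.001 0 0.02 0" --pt "0 -0.001 0 0.038 0" --pt "0 -0.001 0 0.05 0" --pt "0 -0.001 0 0.055 0" --pt "0 -0.001 0 0.055 0"

```text
time_s: 11.15
tcp_pos: [0.6187, -0.2066, 0.0564]
eef_rot: [-180.0, -0.0, 176.1]
contact_force: [-0.2, -0.0, -0.4]
gripper_width: 0.0001
```

step_arm --pt "0 0.003 0 0 0" --pt "0 0.006 0 0 0" --pt "0 0.009 0 0 0" --pt "0 0.012 0 0 0" --pt "0 0.014 0 0 0"

```text
time_s: 11.78
tcp_pos: [0.605, -0.2056, 0.0568]
eef_rot: [-180.0, 0.1, 176.1]
contact_force: [1.0, -1.0, -1.3]
gripper_width: 0.0008
```

Run:
```python
from h import *
plan(.494,-.197,.054,176.2)
c=capture('side'); cv2.imwrite('pics/crop6.png',cv2.resize(c['image'][90:250,200:440,::-1],None,fx=3,fy=3))
```

```text
t 11.78 pos [ 0.605  -0.2056  0.0568] rot [-1.800e+02  5.000e-02  1.761e+02] F [ 1.  -1.  -1.3]
shift 0.1113 0.001 0.0028 roll -0.0017
```

View pics/crop6.png

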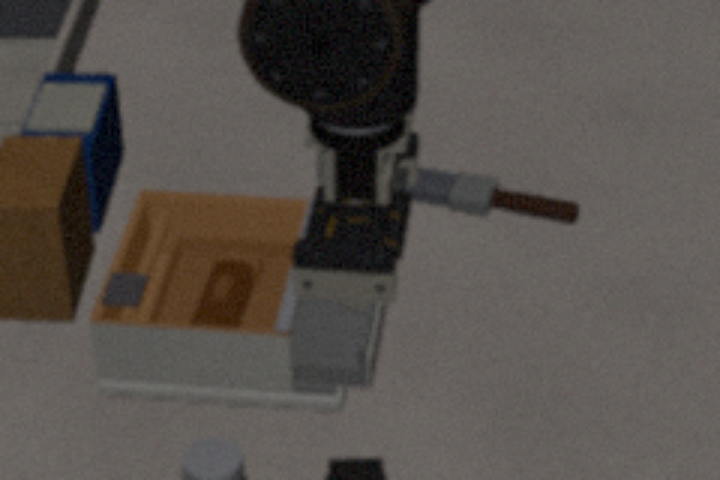

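The fingers are hooked behind the lip, with the tips about 20 mm below its top. I'm drawing the tray out gently.

step_arm --pt "0 0.003 0 0 0" --pt "0 0.007 0 0 0" --pt "0 0.012 0 0 0" --pt "0 0.018 0 0 0" --pt "0 0.025 0 0 0"

```text
time_s: 12.45
tcp_pos: [0.5795, -0.2039, 0.0568]
eef_rot: [-180.0, 0.0, 176.1]
contact_force: [2.6, -0.9, 1.1]
gripper_width: 0.0007
```

step_arm --pt "0 0.007 0 0 0" --pt "0 0.014 0 0 0" --pt "0 0.021 0 0 0" --pt "0 0.028 0 0 0" --pt "0 0.035 0 0 0"

```text
time_s: 13.08
tcp_pos: [0.5444, -0.2015, 0.0566]
eef_rot: [-180.0, -0.0, 176.1]
contact_force: [1.0, -1.5, 1.3]
gripper_width: 0.0003
```

step_arm --pt "0 0.007 0 0 0" --pt "0 0.014 0 0 0" --pt "0 0.02 0 0 0" --pt "0 0.026 0 0 0" --pt "0 0.031 0 0 0"

```text
time_s: 13.7
tcp_pos: [0.5136, -0.1993, 0.0566]
eef_rot: [180.0, -0.0, 176.1]
contact_force: [0.9, -1.9, -0.2]
gripper_width: 0.0004
```

Run:
```python
from h import *
plan(.494,-.197,.054,176.2)
c=capture('side'); save(c,'side7.png')
```

```text
t 13.7 pos [ 0.5136 -0.1993  0.0566] rot [ 1.8000e+02 -1.0000e-02  1.7609e+02] F [ 0.9 -1.9 -0.2]
shift 0.0197 0.001 0.0026 roll -0.0019
```

View pics/side7.png

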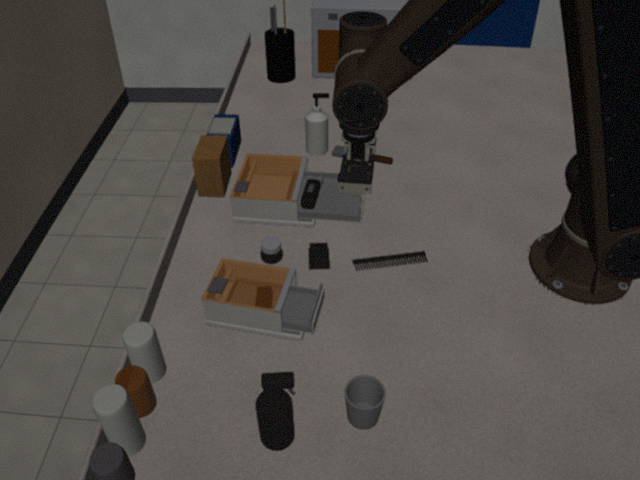

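The tray follows and the trimmer (side view 311,192) rides along out of the hood. About 20 mm remain.

step_arm --pt "0 0.004 0 0 0" --pt "0 0.008 0 0 0" --pt "0 0.011 0 0 0" --pt "0 0.014 0 0 0" --pt "0 0.016 0 0 0"

```text
time_s: 14.38
tcp_pos: [0.4978, -0.1982, 0.0565]
eef_rot: [180.0, -0.0, 176.1]
contact_force: [2.8, -0.1, -0.5]
gripper_width: 0.0005
```

step_arm --pt "0 0.001 0 0 0" --pt "0 0.002 0 0 0"

```text
time_s: 14.62
tcp_pos: [0.496, -0.1981, 0.0566]
eef_rot: [180.0, -0.0, 176.1]
contact_force: [1.8, -1.0, -0.8]
gripper_width: 0.0004
```

step_arm --pt "0 0.001 0 0 0" --pt "0 0.002 0 0 0"

```text
time_s: 14.88
tcp_pos: [0.4957, -0.198, 0.0569]
eef_rot: [-180.0, 0.2, 176.1]
contact_force: [8.0, -1.2, -5.2]
gripper_width: 0.0007
```

step_arm --pt "0 0.001 0 0 0" --pt "0 0.001 0 0 0"

```text
time_s: 15.12
tcp_pos: [0.4956, -0.1979, 0.0572]
eef_rot: [-180.0, 0.3, 176.1]
contact_force: [8.5, -2.1, -6.1]
gripper_width: 0.0004
```

The outer stop is reached: the TCP stalls at 8.5 N after about 110 mm. I'm easing off inward, then going straight up.

step_arm --pt "0 -0.006 0 0 0" --pt "0 -0.014 0 0 0" --pt "0 -0.016 0 0 0" --pt "0 -0.016 0 -0.04 0" --pt "0 -0.016 0 -0.1 0"

```text
time_s: 15.75
tcp_pos: [0.5074, -0.1989, 0.1559]
eef_rot: [180.0, -0.3, 176.1]
contact_force: [1.6, -0.3, -0.0]
gripper_width: 0.0007
```

step_arm --pt "0 0 0 -0.05 0" --pt "0 0 0 -0.1 0" --pt "0 0 0.06 -0.1 0" --pt "0 0 0.12 -0.1 0" --pt "0 0 0.12 -0.1 0"

```text
time_s: 16.38
tcp_pos: [0.5171, -0.0762, 0.2568]
eef_rot: [180.0, 0.0, 176.3]
contact_force: [-0.8, 0.1, -0.0]
gripper_width: 0.0005
```

Run:
```python
from h import *
plan(.494,0,.25,176.2)
for n in ['side','top']:
    c=capture(n); save(c,n+'8.png')
    for l in ['narrow_lip_top','wide_lip_top','wide_dock','trimmer','guard','comb','neck_brush','wax_jar']: print(l,[(np.round(d['location'],3),round(d['p'],2)) for d in spotter.tip_of(n,l)])
```

```text
t 16.38 pos [ 0.5171 -0.0762  0.2568] rot [179.97   0.   176.33] F [-0.8  0.1 -0. ]
shift 0.0279 0.0746 0.0068 roll 0.0023
narrow_lip_top [(array([0.589, 0.184, 0.061]), 0.56), (array([ 0.482, -0.2  ,  0.059]), 0.43)]
wide_lip_top [(array([ 0.481, -0.198,  0.057]), 0.68)]
wide_dock [(array([ 0.709, -0.211,  0.002]), 0.64)]
trimmer [(array([ 0.609, -0.199,  0.026]), 0.73)]
guard [(array([ 0.596, -0.001,  0.   ]), 0.96), (array([ 0.433,  0.003, -0.001]), 0.68)]
comb [(array([0.433, 0.005, 0.002]), 0.81)]
neck_brush [(array([ 0.494, -0.416, -0.004]), 0.95), (array([0.589, 0.183, 0.06 ]), 0.25)]
wax_jar [(array([ 0.61 , -0.197,  0.024]), 0.67), (array([0.699, 0.001, 0.   ]), 0.63)]
narrow_lip_top []
wide_lip_top [(array([ 0.482, -0.193,  0.059]), 0.76), (array([0.433, 0.002, 0.003]), 0.68)]
wide_dock [(array([ 0.704, -0.208, -0.001]), 0.87)]
trimmer [(array([0.702, 0.164, 0.   ]), 0.64), (array([ 0.605, -0.2  ,  0.019]), 0.53)]
guard []
comb [(array([0.434, 0.002, 0.001]), 0.83)]
neck_brush [(array([ 0.496, -0.41 , -0.002]), 0.79)]
wax_jar [(array([0.701, 0.004, 0.001]), 0.66)]
```

View pics/side8.png

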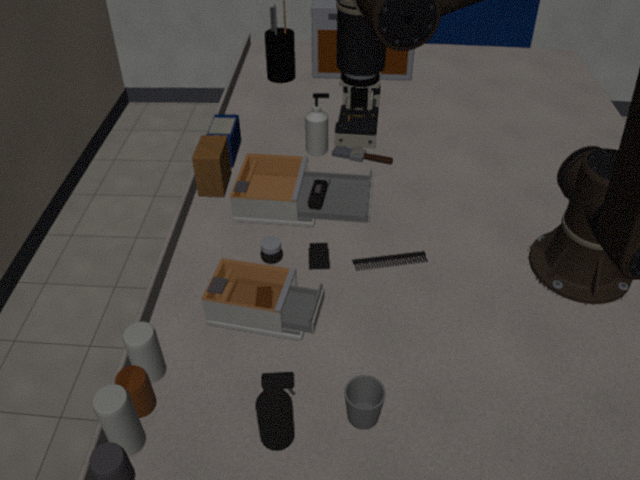

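View pics/top8.png

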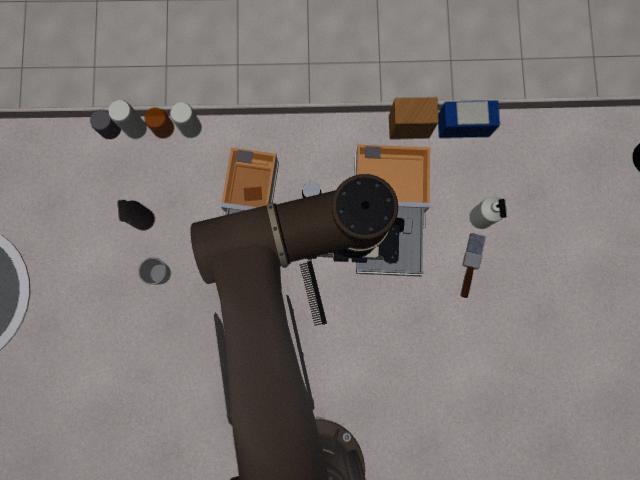

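The wide lip is now at (0.482, -0.198), 110 mm further out than before. The trimmer lies in its tray, the narrow tray is still home and the bystanders haven't moved.

```bash
python3 -c "
from h import *
print(workorder.close_job())"
```

```text
the job is handed in; nothing more can be done
None
```

The job is done and handed in at about 17 s of the 51 s limit; no verdict was reported.

- **Narrow tray:** I pushed it in with closed fingers until it stopped moving, at about 12 N. Its lip is at (0.588, 0.185), which matches the home position worked out from its dock, and the guard lies in the tray under the hood.
- **Wide tray:** I hooked the closed fingers behind its lip, without pinching or lifting, and drew it out until it stalled at about 8.5 N. Its lip moved from x 0.591 to about 0.482, the full 110 mm. The trimmer rode along and now lies clear of the hood at about (0.607, -0.20).
- **Other checks:** The measured comb, neck brush and jar, and the guard look-alike, were within a few mm of their first readings. The other things look unmoved in the last pictures. The gripper ended well clear of everything.

Two readings disagreed at the end. In the last top picture the arm hid the narrow lip, so only the side camera confirmed it. The spotter also gave a few wrong names, such as reporting the narrow dock as a trimmer, which I discounted against the pictures.

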